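# Catch the thread of the press screw

### The arm

A 6-joint arm with a two-finger parallel gripper is mounted at the origin on the work surface. World frame = base frame: x ahead of the robot, y to its left, z up, the work surface at z = 0. Lengths are in m, angles in rad, forces in N, time in s.
With the tool pointing down it reaches from about 0.3 to 0.85 m from the base axis. Payload 4.2 kg.
Tool frame: the origin (TCP) lies midway between the tips of the shut fingers; the grasp point (between the pads) lies 19 mm behind it; z points along the fingers, y is the direction in which the jaws open and shut (so a half turn about z gives the same grasp; the last joint's range is limited). The gripper opens to 91 mm and grips with 3 to 60 N. Pads are 32 mm wide; open, the fingers measure 118 mm over their backs; the gripper's body (76 mm by 178 mm) begins 60 mm behind the grasp point.
Start: joints at [-1.251, 0.32, 1.565, -0, 1.257, -0.02], TCP at [0.192, -0.542, 0.214] pointing down, gripper open.
Joint ranges: [-3.11, 3.11], [-0.84, 2.01], [0.21, 2.61], [-1.34, 4.49], [0.05, 2.63], [-2.56, 2.56]. Speed limits (rad/s): [2.57, 2.57, 3.14, 3.14, 3.14, 3.14].

### API

Orientations are given as a unit quaternion [w, x, y, z].
In Python, from workcell import r gives the robot as it stands.
- The arm moves only by the tool servo_tool, never from a script. Its arguments are lists of equal length, an entry for each row: "xyz": the shift along the tool's x, y, z normalised to -1 to 1, where 1 is 0.03 m, a list of three; "yaw": the turn about the tool's z normalised to -1 to 1, where 1 is 6 degrees; "gripper": the opening, from 0 (shut) to 1 (fully open). In form: {"xyz": [[tx, ty, tz], ...], "yaw": [yaw, ...], "gripper": [gripper, ...]}. A call has 1 to 12 rows; each row shifts and turns the commanded pose from where the row before left it, along the tool's axes as they then stand; what a row does not reach is not made up. A row lasts 1/12 s, in which the tool goes at most 41.7 mm and 7.16 degrees, less where a joint would pass 70% of its speed; a pose out of reach is approached as far as the arm can. A call with a number of a shift or a turn outside -1 to 1 is refused whole. A call with a gripper value outside its range is refused whole. The fingers move at their own pace and stop on an object; the grip force is fixed at half the most. Time passes only in rows, so rows that do not move let the fingers close. It gives the time, the measured TCP pose, the force and the opening at its end, in the units of the state.
- r.observe(): the state, without advancing time (a new reading comes with each control period).
- r.get_image(name): name is "scene" or "top" or "wrist"; returns a dict with "pixels" (480x640x3 uint8, red, green, blue), "mtx" (3x3 intrinsics, pixels), "xyz" and "rotation" of the camera in the world. Camera axes: x right, y down, z forward; pixel columns grow to the right and rows downward; lengths in m; the calibration is good to about 2 mm. A picture is of the moment at which its call begins. There is no depth.
- r.hand_in(): hands the job in, once; it reports no verdict.
The state is a dict: "t": time; "joint_positions": joint angles; "qvel": joint speeds; "joint_efforts": joint torques, N m; "eef_pos": TCP position; "tool_rot": TCP orientation; "force": force on the tool from outside, world axes, zero at the start; "torque": the same for the moment, N m; "gripper_width": opening from 0.0 (shut) to 1.0 (fully open).
Only numpy, scipy, OpenCV 4.12 (cv2) and the standard library are available. Lean on these libraries where they do the work, as an engineer would, in place of code of your own. Each camera call takes 0.05 s, during which the arm holds its last target.

### The job

The big square-headed screw of the small hand press stands in its boss with the thread not yet caught: take it by the head from above and turn it backward (anticlockwise seen from above) until it drops off the start of the thread, and stop turning back there. Then turn it forward (clockwise) one full turn from the drop, letting it sink as it goes, so that the thread is properly started. Finish while still holding the head, gripped and at rest, and leave the hammer, the spoon and the copper blank where they lie.

Things in the scene. Friction and masses are not known exactly. Their poses are not given: they have to be found in the camera images.
- press: hand screw press of dark steel, fixed: bolster plate 150 x 190 x 22 mm on the table, two posts 144 mm apart along its y axis, a crossbar 55 x 185 mm with its top at 126 mm and on it a round boss of 54 mm diameter, top at 150 mm, in which the upright screw stands. Origin: on the table under the screw's axis, which is the press's z axis
- boss_top (a point): centre of the boss's top face, on the screw's axis, 150 mm above the table
- head_top (a point): centre of the top face of the screw's square head, on the screw's axis; turns and sinks with the screw. Its x and y axes are square to the head's four side faces, z is up; a punched dot on the top lies on its +x side. 232 mm above the table when both joints read 0
- head: the screw's head: bright steel square block 30 x 30 mm, 32 mm tall, over a round collar of 42 mm diameter, 5 mm thick; origin at the centre of the block's underside, axes as head_top. The screw (0.75 kg) turns easily. Squeezed tight it hangs in the fingers and drops only when they open; fingers set 2 to 4 mm wider than the head still turn it and let it sink and drop by its weight
- screw_turn (a joint): turn of the screw in the press, rad, growing forward (clockwise seen from above). At 0 the head is square to the press, its dot towards the press's +x, and there the thread starts: turned back to about there (0.1 to -0.25) the screw drops. Begins at 0.8 to 2.3. Friction about 0.05 N m
- screw_depth (a joint): how far the screw has sunk, m, growing downward. Right-hand thread of 8 mm pitch: before the drop it reads 0.0013 per rad of screw_turn; the drop adds one pitch, so that it then reads 0.008 + 0.0013 per rad, about 0.015 to 0.016 one turn forward from the drop. It can be lifted 5 mm at most above 0
- hammer: hammer lying on the table, about 270 mm long along its x axis; leave alone
- spoon: brass spoon lying on the table, about 170 mm long along its x axis; leave alone
- blank: copper blank 75 x 50 x 12 mm lying on the table, origin under its centre; leave alone

How it is judged:
By the outcome, as a careful person would: the job done as asked, in the order asked, and still so for the second after the job is handed in, while the arm keeps its last pose, push and grip.
It also fails if it takes over 72 s, if anything falls off the work surface, if the arm or the gripper's body presses on something with over 40 N, if the wrist force passes 120 N, or if a joint passes its speed limit or range.

## Working session

There is one attempt and no reset: what is moved stays moved. The work goes in short steps, Python scripts to look and compute and a tool call to move; the robot and the scene stay as the last step left them, time stands still between calls to the robot, and variables do not carry over. Pictures are saved under pics/ and viewed, and the job is handed in when it is done.

Besides the shell and the picture viewer there is one more tool, called after "Call:" as a command line: name --pt "numbers of a row" for each row, then --argument value for the rest. servo_tool: Moves the arm, as the interface text tells. Scaled input: -1 to 1 covers 0.03 m each way for a shift and 6 degrees each way for a turn. Its arguments: {"type":"object","properties":{"xyz":{"type":"array"},"yaw":{"type":"array"},"gripper":{"type":"array"}},"required":["xyz","yaw","gripper"]}

```bash
mkdir -p pics; ls; cat > h.py <<'E'
from workcell import r
import numpy as np, cv2
def snap(name,fn,crop=None,scale=1):
    im=r.get_image(name); p=im["pixels"][:,:,::-1].copy()
    cv2.imwrite(f"pics/{fn}_full.png",p)
    if crop: 
        x0,y0,x1,y1=crop; p=p[y0:y1,x0:x1]; p=cv2.resize(p,None,fx=scale,fy=scale,interpolation=cv2.INTER_CUBIC)
    cv2.imwrite(f"pics/{fn}.png",p); 
    np.savez(f"pics/{fn}.npz",mtx=im["mtx"],xyz=im["xyz"],rot=im["rotation"])
    return im
def R_of(c):
    R=np.array(c["rot"]); 
    if R.shape==(4,):
        from scipy.spatial.transform import Rotation as Ro
        R=Ro.from_quat([R[1],R[2],R[3],R[0]]).as_matrix()
    return R
def at_z(fn,u,v,z):
    c=np.load(f"pics/{fn}.npz"); R=R_of(c)
    d=R@np.linalg.inv(c["mtx"])@np.array([u,v,1.]); o=c["xyz"]
    return o+d*(z-o[2])/d[2]
def proj(fn,P):
    c=np.load(f"pics/{fn}.npz"); R=R_of(c)
    q=c["mtx"]@(R.T@(np.array(P)-c["xyz"])); return q[:2]/q[2]
E
python3 - <<'E'
from h import *
s=r.observe(); print(s)
for n in ["scene","top","wrist"]:
    im=snap(n,n+"0"); print(n,im["xyz"],im["rotation"],im["mtx"])
E
```

```text
pics
{'t': 0.0, 'joint_positions': array([-1.25099881e+00,  3.20276273e-01,  1.56565299e+00, -6.28880735e-06,
        1.25737602e+00, -2.00112198e-02]), 'qvel': array([ 0.00377999,  0.00088197, -0.00036355, -0.0003296 ,  0.00019188,
       -0.00075544]), 'joint_efforts': array([ 2.52522398e-06, -4.12461019e+01, -2.31972420e+01,  7.28142844e-02,
        4.59629484e-02, -1.35850855e-04]), 'eef_pos': array([ 0.19149014, -0.54165814,  0.21313935]), 'tool_rot': array([-8.46265747e-04,  9.85600416e-01,  1.69088993e-01, -1.30832374e-04]), 'force': array([-0.63651321,  0.63642639,  0.0567986 ]), 'torque': array([-0.01178432,  0.01668192,  0.02597143]), 'gripper_width': 1.0028779004208432}
scene [1.21343335 0.35343708 1.12334358] [-0.16702193  0.4973543   0.80990668 -0.26228525] [[569.06088355   0.         321.90330099]
 [  0.         569.06088355 249.30009131]
 [  0.           0.           1.        ]]
top [0.43940773 0.07692057 1.28842337] [ 0.03321686 -0.70362386  0.70765238 -0.05511995] [[544.70521053   0.         318.10087497]
 [  0.         544.70521053 240.52726707]
 [  0.           0.           1.        ]]
wrist [ 0.26253462 -0.51709798  0.38320466] [ 0.10888251  0.80939981 -0.57171737 -0.07845892] [[339.73524758   0.         323.79843599]
 [  0.         339.73524758 237.50819066]
 [  0.           0.           1.        ]]
```

View pics/top0.png

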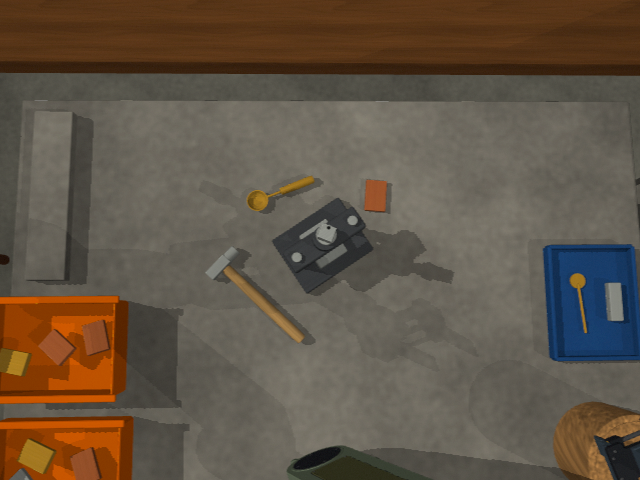

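View pics/scene0.png

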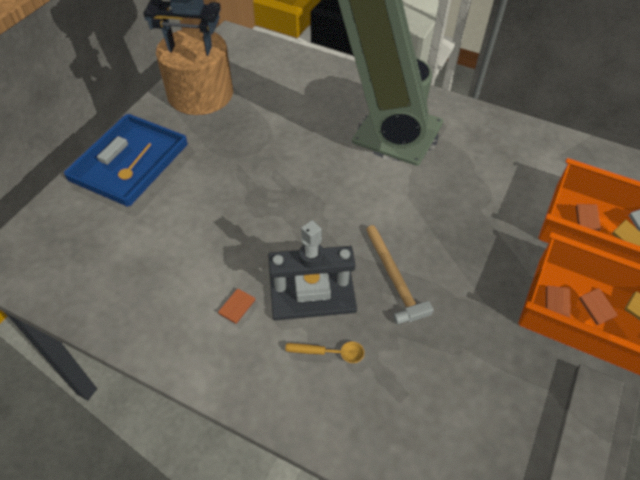

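View pics/wrist0.png

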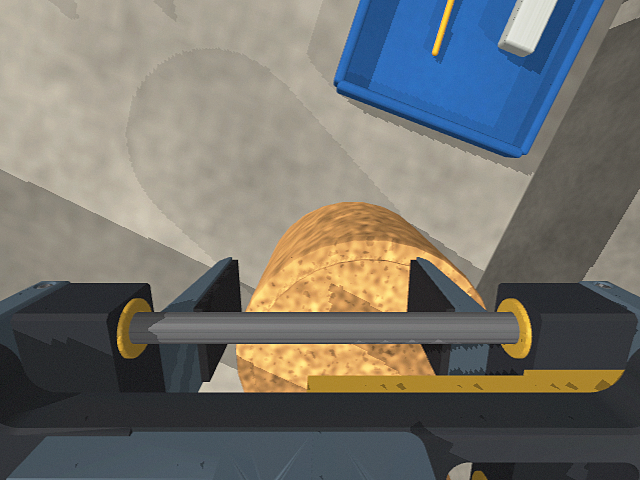

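The top view shows the press at about (322, 245) with the spoon, hammer and blank around it. The wrist camera shows a wooden stump under the gripper. I'll enlarge both views.

```bash
python3 - <<'E'
import cv2
p=cv2.imread('pics/top0_full.png')[180:310,250:400]; cv2.imwrite('pics/t0z.png',cv2.resize(p,None,fx=5,fy=4.6 and 5,interpolation=cv2.INTER_CUBIC)[:600])
p=cv2.imread('pics/top0_full.png')[210:260,300:350]; cv2.imwrite('pics/t0h.png',cv2.resize(p,None,fx=12,fy=12,interpolation=cv2.INTER_CUBIC))
p=cv2.imread('pics/scene0_full.png')[210:330,250:370]; cv2.imwrite('pics/s0z.png',cv2.resize(p,None,fx=5,fy=5,interpolation=cv2.INTER_CUBIC))
E
```

```text
(no output)
```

View pics/t0z.png

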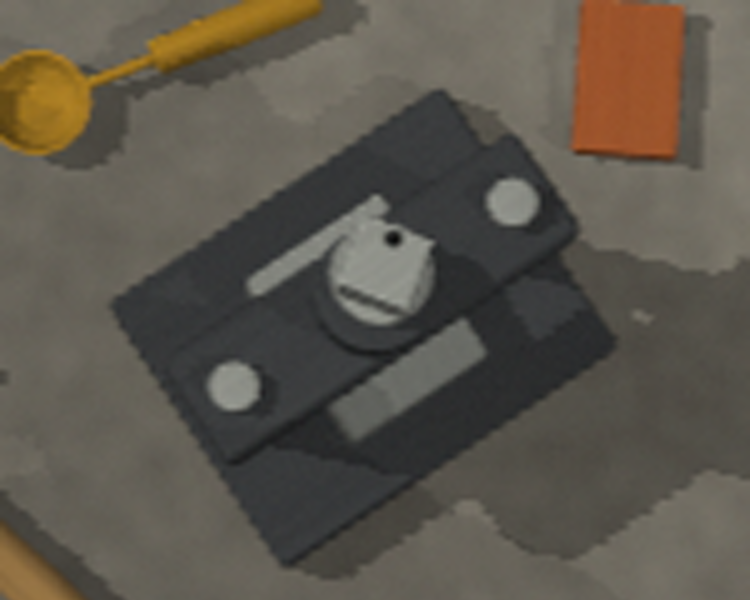

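View pics/t0h.png

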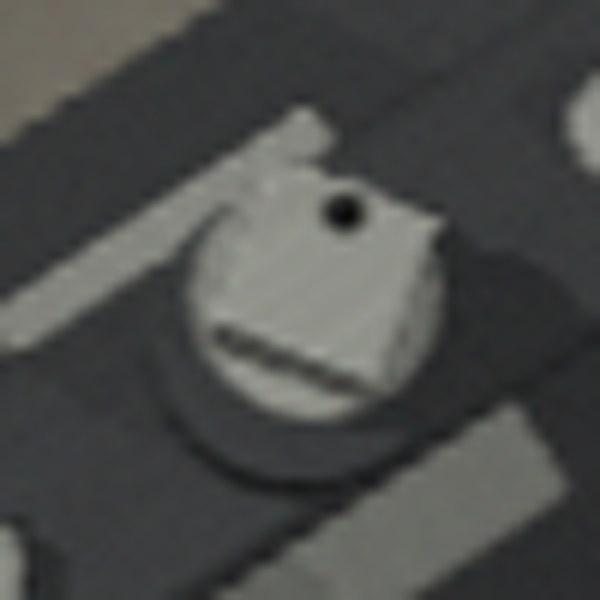

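View pics/s0z.png

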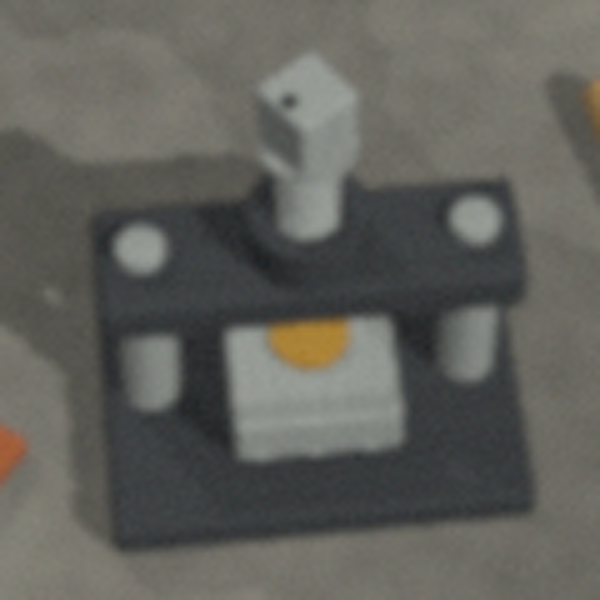

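The bright square head is at about (326.5, 233) in the top view, with its dot at (328.7, 227.8). The posts are at (296.8, 257.4) and (352.6, 220.4). Next I'll turn these into world positions.

```bash
python3 - <<'E'
from h import *
f=lambda p,o,s:(o[0]+p[0]/s,o[1]+p[1]/s)
# top
for z in(.126,.135,.14):
  A=at_z('top0',*f((234,387),(250,180),5),z);B=at_z('top0',*f((513,202),(250,180),5),z)
  print(z,A,B,np.linalg.norm(A-B),(A+B)/2,np.degrees(np.arctan2((B-A)[1],(B-A)[0])))
C=[at_z('top0',*f(p,(300,210),12),.231) for p in [(258,160),(442,222),(380,398),(200,336)]]
C=np.array(C);print(C,C.mean(0));print([np.linalg.norm(C[i]-C[i-1]) for i in range(4)])
d=at_z('top0',*f((344,213),(300,210),12),.231); v=d-C.mean(0);print('dot',d,np.degrees(np.arctan2(v[1],v[0])),np.linalg.norm(v))
for i in range(4):
  e=C[i]-C[i-1];print(np.degrees(np.arctan2(e[1],e[0])))
# scene
S=np.array([at_z('scene0',*f(p,(250,210),5),.231) for p in [(312,52),(358,98),(310,134),(259,92)]])
print(S,S.mean(0));print([np.linalg.norm(S[i]-S[i-1]) for i in range(4)])
d=at_z('scene0',*f((290,101),(250,210),5),.231);v=d-S.mean(0);print('dot',d,np.degrees(np.arctan2(v[1],v[0])),np.linalg.norm(v))
for i in range(4):
  e=S[i]-S[i-1];print(np.degrees(np.arctan2(e[1],e[0])))
# plate corners (top)
P=np.array([at_z('top0',*f(p,(250,180),5),.022) for p in [(438,90),(615,345),(288,565),(112,302)]])
print(P,P.mean(0));print([np.linalg.norm(P[i]-P[i-1]) for i in range(4)])
for i in range(4):
  e=P[i]-P[i-1];print(np.degrees(np.arctan2(e[1],e[0])))
E
```

```text
0.126 [0.54919653 0.08617416 0.126     ] [ 0.62908992 -0.0348293   0.126     ] 0.14499927673168858 [0.58914322 0.02567243 0.126     ] -56.56493167010157
0.135 [0.5483465  0.08610251 0.135     ] [ 0.62762131 -0.03396409  0.135     ] 0.14387662767885906 [0.5879839  0.02606921 0.135     ] -56.56493167010157
0.14 [0.54787425 0.08606271 0.14      ] [ 0.62680542 -0.03348341  0.14      ] 0.14325293376062043 [0.58733984 0.02628965 0.14      ] -56.56493167010158
[[0.60627897 0.03663739 0.231     ]
 [0.5959215  0.00657312 0.231     ]
 [0.56693275 0.01704998 0.231     ]
 [0.57724026 0.04635392 0.231     ]] [0.58659337 0.0266536  0.231     ]
[np.float64(0.03062119530965734), np.float64(0.03179838879716644), np.float64(0.030823892158536724), np.float64(0.031063904597182543)]
dot [0.59746023 0.02262312 0.231     ] -20.349642137981622 0.011590228559761624
-18.500561765968865
-109.00938008000142
160.12958428982483
70.62094600003842
[[0.56965112 0.01763926 0.231     ]
 [0.58227501 0.04479229 0.231     ]
 [0.60708601 0.03605326 0.231     ]
 [0.5975948  0.00823547 0.231     ]] [0.58915173 0.02668007 0.231     ]
[np.float64(0.029483562943248796), np.float64(0.02994410092186318), np.float64(0.02630506562859809), np.float64(0.029392385931806157)]
dot [0.59599782 0.02136232 0.231     ] -37.838563091899765 0.008668755822833293
161.40054068507837
65.06550884260862
-19.40348470932119
-108.83923919992702
[[ 0.69991414 -0.01002223  0.022     ]
 [ 0.57796607 -0.09176796  0.022     ]
 [ 0.47616156  0.06224621  0.022     ]
 [ 0.59919985  0.14390754  0.022     ]] [0.5883104  0.02609089 0.022     ]
[np.float64(0.18395038710447925), np.float64(0.14681176642928678), np.float64(0.18461994768591122), np.float64(0.1476719113670714)]
-56.80378647632851
-146.16477544571802
123.46500105025817
33.57249493173568
```

Call:
servo_tool --pt "0 0 -1" --pt "0 0 -1" --pt "0 0 -1" --pt "0 0 -1" --pt "0 0 -1" --pt "0 0 0" --yaw '[0,0,0,0,0,0]' --gripper '[1,1,1,1,1,1]'

```text
t: 0.65
eef_pos: [0.1923, -0.544, 0.3704]
tool_rot: [0.006, 0.986, 0.169, 0.001]
force: [0.1, 0.6, 0.6]
gripper_width: 1.0
```

Two views agree within about 2 mm. The screw axis is near (0.588, 0.026), the press yaw is 33.5° and the dot is at about -19°, so screw_turn is about 0.92. Now moving over it.

Call:
servo_tool --pt "0.5 -0.36 0" --pt "0.99 -0.71 0" --pt "0.99 -0.71 0" --pt "0.99 -0.71 0" --pt "0.99 -0.71 0" --pt "0.99 -0.71 0" --pt "0.99 -0.71 0" --pt "0.99 -0.71 0" --pt "0.99 -0.71 0" --pt "0.99 -0.71 0" --pt "0.99 -0.71 0" --pt "0.99 -0.71 0" --yaw '[0,0,0,0,0,0,0,0,0,0,0,0]' --gripper '[1,1,1,1,1,1,1,1,1,1,1,1]'

```text
t: 1.65
eef_pos: [0.4326, -0.1954, 0.3635]
tool_rot: [-0.0, 0.986, 0.169, -0.0]
force: [0.3, -1.1, 0.2]
gripper_width: 1.002
```

Call:
servo_tool --pt "0.99 -0.71 0" --pt "0.99 -0.71 0" --pt "0.99 -0.71 0" --pt "0.99 -0.71 0" --pt "0.99 -0.71 0" --pt "0.99 -0.71 0" --pt "0.5 -0.36 0" --pt "0 0 0" --yaw '[0,0,0,0,0,0,0,0]' --gripper '[1,1,1,1,1,1,1,1]'

```text
t: 2.32
eef_pos: [0.5697, 0.0013, 0.362]
tool_rot: [-0.001, 0.985, 0.171, -0.001]
force: [-0.8, 0.8, -0.5]
gripper_width: 0.999
```

Call:
servo_tool --pt "0 0 0" --pt "0 0 0" --pt "0 0 0" --pt "0 0 0" --pt "0 0 0" --pt "0 0 0" --pt "0 0 0" --pt "0 0 0" --pt "0 0 0" --pt "0 0 0" --pt "0 0 0" --pt "0 0 0" --yaw '[-1,-1,-1,-1,-1,-1,-1,-1,-1,-1,-1,-1]' --gripper '[1,1,1,1,1,1,1,1,1,1,1,1]'

```text
t: 3.32
eef_pos: [0.5673, -0.0031, 0.3635]
tool_rot: [-0.0, 0.696, 0.718, -0.001]
force: [0.3, -0.1, 0.7]
gripper_width: 1.001
```

Call:
servo_tool --pt "0 0 0" --pt "0 0 0" --pt "0 0 0" --pt "0 0 0" --pt "0 0 0" --pt "0 0 0" --pt "0 0 0" --pt "0 0 0" --pt "0 0 0" --pt "0 0 0" --pt "0 0 0" --pt "0 0 0" --yaw '[-1,-1,-1,-1,-1,-1,-1,-1,-1,-1,-1,-0.6]' --gripper '[1,1,1,1,1,1,1,1,1,1,1,1]'

```text
t: 4.32
eef_pos: [0.5673, -0.0031, 0.3636]
tool_rot: [-0.0, 0.163, 0.987, -0.0]
force: [-0.3, 0.4, 0.8]
gripper_width: 1.002
```

```bash
cat >> h.py <<'E'
from scipy.spatial.transform import Rotation as Ro
def st():
    s=r.observe(); q=s['tool_rot']; M=Ro.from_quat([q[1],q[2],q[3],q[0]]).as_matrix()
    print('t',round(s['t'],2),'eef',s['eef_pos'].round(4),'psi',round(np.degrees(np.arctan2(M[1,0],M[0,0])),2),'tilt',M[:2,2].round(4),'q',s['joint_positions'].round(3),'F',s['force'].round(1),'T',s['torque'].round(2),'w',round(s['gripper_width'],3))
    return s,M
def delta(T,s,M): print('tool units',(M.T@(np.array(T)-s['eef_pos'])/0.03).round(3))
E
python3 - <<'E'
from h import *
s,M=st(); delta([.588,.026,.37],s,M)
snap('wrist','wrist1'); st()
E
```

```text
t 4.32 eef [ 0.5673 -0.0031  0.3636] psi 161.27 tilt [-0.001  -0.0007] q [-2.500e-02  2.560e-01  1.287e+00 -1.000e-03  1.600e+00 -1.269e+00] F [-0.3  0.4  0.8] T [ 0.07 -0.16  0.03] w 1.002
tool units [-0.341  1.14  -0.216]
t 4.37 eef [ 0.5674 -0.0031  0.3636] psi 161.31 tilt [-0.001  -0.0006] q [-2.500e-02  2.560e-01  1.287e+00 -1.000e-03  1.600e+00 -1.270e+00] F [ 0.7 -0.5 -0.3] T [ 0.1  -0.1   0.02] w 1.002
```

View pics/wrist1.png

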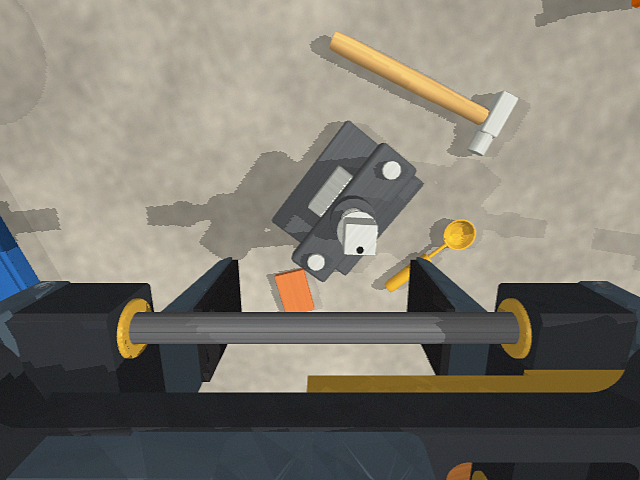

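The wrist view shows the head at about (360, 240), nearly square to the image, with the dot at (360, 250). I'll enlarge it to measure.

```bash
python3 - <<'E'
import cv2
p=cv2.imread('pics/wrist1_full.png')[200:270,325:395]; cv2.imwrite('pics/w1z.png',cv2.resize(p,None,fx=8,fy=8,interpolation=cv2.INTER_CUBIC))
E
```

```text
(no output)
```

View pics/w1z.png

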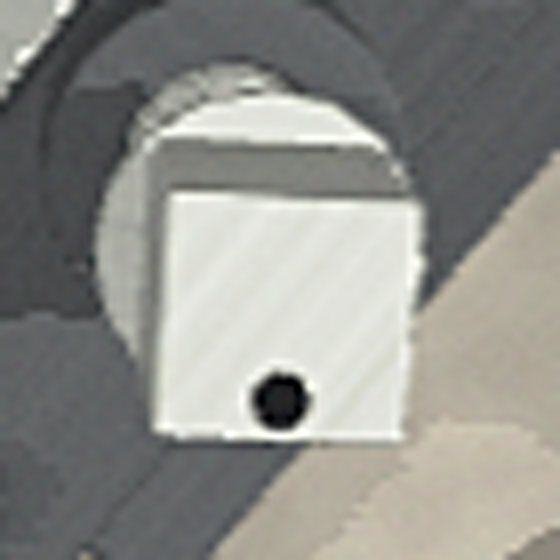

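```bash
python3 - <<'E'
from h import *
C=np.array([at_z('wrist1',325+a/8,200+b/8,.231) for a,b in [(168,192),(424,202),(402,440),(155,432)]])
print(C.mean(0));print([round(np.linalg.norm(C[i]-C[i-1]),4) for i in range(4)])
for i in range(4):
  e=C[i]-C[i-1];print(np.degrees(np.arctan2(e[1],e[0])))
s,M=st(); delta([*C.mean(0)[:2],.29],s,M); delta([.588,.026,.29],s,M)
c=np.load('pics/wrist1.npz'); print(c['xyz']-s['eef_pos'], M.T@(c['xyz']-s['eef_pos']))
E
```

```text
[0.58839477 0.02610426 0.231     ]
[np.float64(0.0289), np.float64(0.0293), np.float64(0.0287), np.float64(0.029)]
159.28685840653756
69.01250433350475
-21.40535501546596
-110.64566475164285
t 4.37 eef [ 0.5674 -0.0031  0.3636] psi 161.31 tilt [-0.001  -0.0006] q [-2.500e-02  2.560e-01  1.287e+00 -1.000e-03  1.600e+00 -1.270e+00] F [ 0.7 -0.5 -0.3] T [ 0.1  -0.1   0.02] w 1.002
tool units [-0.354  1.149  2.451]
tool units [-0.343  1.141  2.451]
[-0.0713044   0.02402023  0.17003063] [ 0.07536079 -0.00024755 -0.16997763]
```

Call:
servo_tool --pt "-0.18 0.57 0" --pt "-0.17 0.57 0.5" --pt "0 0 1" --pt "0 0 1" --pt "0 0 0.5" --pt "0 0 0" --yaw '[0.33,0,0,0,0,0]' --gripper '[1,1,1,1,1,1]'

```text
t: 4.87
eef_pos: [0.5869, 0.0258, 0.2695]
tool_rot: [-0.004, 0.182, 0.983, -0.001]
force: [0.5, 0.0, -0.2]
gripper_width: 1.003
```

```bash
python3 - <<'E'
from h import *
snap('wrist','wrist2'); s,M=st(); delta([.5883,.0262,.206],s,M)
E
```

```text
t 4.92 eef [0.5883 0.0258 0.2721] psi 159.0 tilt [-0.0045 -0.0005] q [ 0.025  0.315  1.425 -0.     1.406 -1.18 ] F [-0.5 -0.3  1.3] T [ 0.1  -0.16  0.04] w 1.001
tool units [-0.005  0.017  2.204]
```

View pics/wrist2.png

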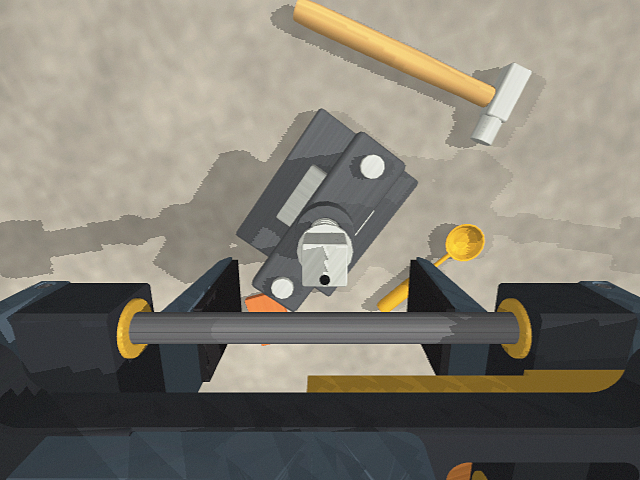

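The head is centred between the fingers and square to them. Descending around it, then setting the fingers slightly wide (33.5 mm).

Call:
servo_tool --pt "0 0 0.5" --pt "0 0 0.7" --pt "0 0 0.6" --pt "0 0 0.45" --pt "0 0 0" --pt "0 0 0" --yaw '[0,0,0,0,0,0]' --gripper '[1,1,1,1,1,0.37]'

```text
t: 5.42
eef_pos: [0.5901, 0.0261, 0.2077]
tool_rot: [0.001, 0.182, 0.983, 0.0]
force: [0.6, 1.4, 1.0]
gripper_width: 0.955
```

Call:
servo_tool --pt "0 0 0" --pt "0 0 0" --pt "0 0 0" --pt "0 0 0" --pt "0 0 0" --pt "0 0 0" --yaw '[0,0,0,0,0,0]' --gripper '[0.37,0.37,0.37,0.37,0.37,0.37]'

```text
t: 5.92
eef_pos: [0.5897, 0.0265, 0.2067]
tool_rot: [0.0, 0.181, 0.983, -0.0]
force: [0.8, 0.1, 0.6]
gripper_width: 0.521
```

```bash
python3 - <<'E'
from h import *
s,M=st(); delta([.5883,.0262,.204],s,M); snap('wrist','wrist3',(200,180,440,360),3); snap('scene','scene3',(250,150,390,255),5)
E
```

```text
t 5.92 eef [0.5897 0.0265 0.2067] psi 159.09 tilt [ 0.0004 -0.0001] q [ 0.025  0.348  1.541 -0.     1.252 -1.18 ] F [0.8 0.1 0.6] T [ 0.07 -0.16  0.05] w 0.521
tool units [ 0.04  -0.026  0.09 ]
```

View pics/wrist3.png

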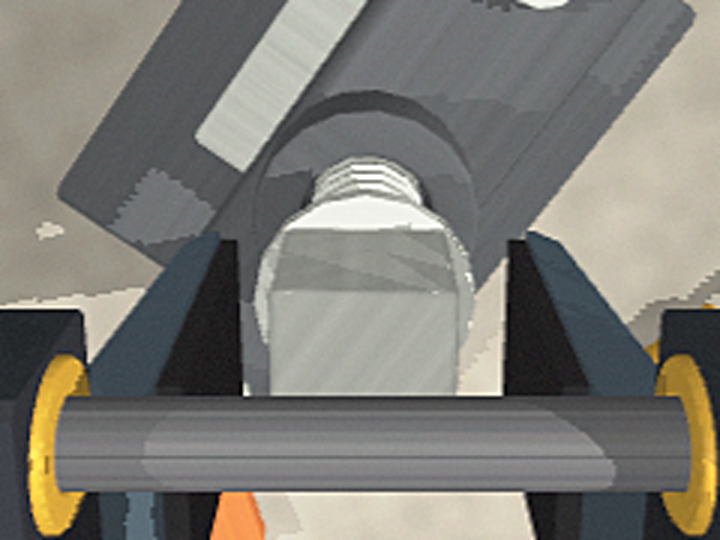

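View pics/scene3.png

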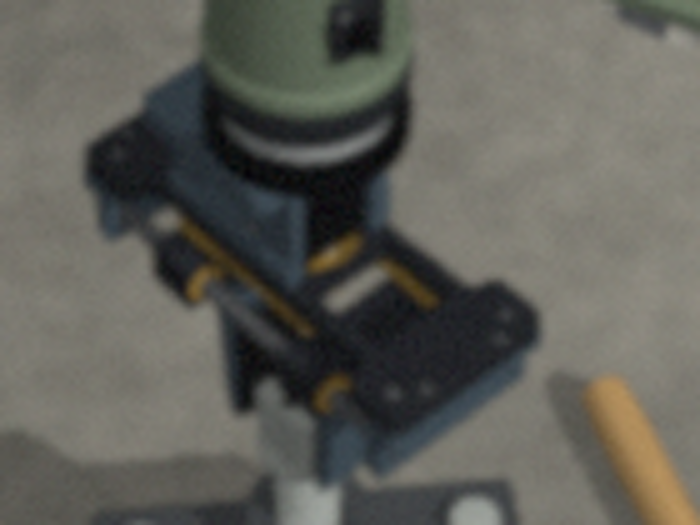

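Call:
servo_tool --pt "0.04 -0.03 0.08" --pt "0 0 0" --pt "0 0 0" --pt "0 0 0" --pt "0 0 0" --yaw '[0,0,0,0,0]' --gripper '[0.37,0.37,0.37,0.37,0.37]'

```text
t: 6.43
eef_pos: [0.5882, 0.0261, 0.204]
tool_rot: [0.0, 0.181, 0.983, -0.0]
force: [-0.2, -0.4, 0.2]
gripper_width: 0.37
```

```bash
python3 - <<'E'
from h import *
s,M=st(); delta([.5883,.0262,.204],s,M); snap('wrist','wrist4',(200,180,440,360),3)
E
```

```text
t 6.43 eef [0.5882 0.0261 0.204 ] psi 159.09 tilt [-0.     -0.0001] q [ 0.025  0.347  1.548 -0.     1.246 -1.181] F [-0.2 -0.4  0.2] T [ 0.05 -0.17  0.04] w 0.37
tool units [-0.003  0.005  0.   ]
```

View pics/wrist4.png

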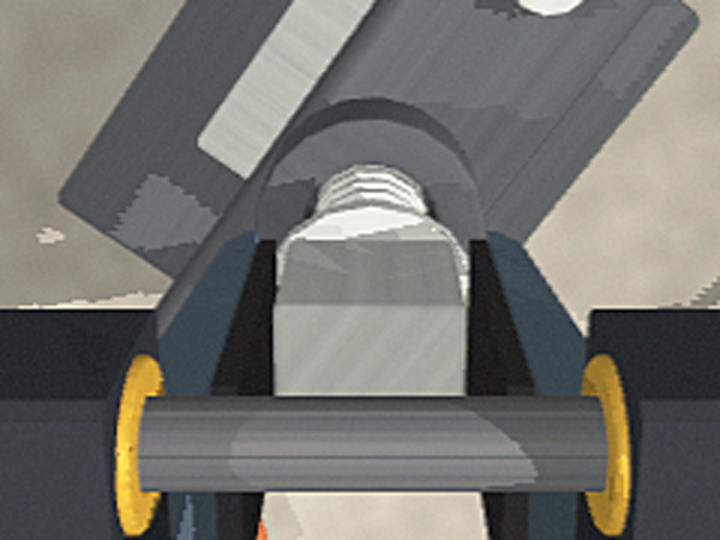

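The fingers are 2–4 mm wider than the head, and the top front edge is at crop row 303. Now turning back slowly.

Call:
servo_tool --pt "0 0 0" --pt "0 0 0" --pt "0 0 0" --pt "0 0 0" --pt "0 0 0" --pt "0 0 0" --pt "0 0 0" --pt "0 0 0" --pt "0 0 0" --pt "0 0 0" --pt "0 0 0" --pt "0 0 0" --yaw '[-0.3,-0.6,-0.7,-0.7,-0.7,-0.7,-0.7,-0.7,-0.7,-0.7,-0.5,0]' --gripper '[0.37,0.37,0.37,0.37,0.37,0.37,0.37,0.37,0.37,0.37,0.37,0.37]'

```text
t: 7.48
eef_pos: [0.588, 0.0252, 0.2043]
tool_rot: [-0.0, -0.183, 0.983, -0.001]
force: [0.5, -2.1, 1.0]
gripper_width: 0.372
```

```bash
python3 - <<'E'
from h import *
s,M=st(); delta([.5883,.0262,.204],s,M); snap('wrist','wrist5',(200,180,440,360),3)
E
```

```text
t 7.48 eef [0.588  0.0252 0.2043] psi -158.88 tilt [-0.0001 -0.0014] q [ 0.024  0.347  1.548 -0.002  1.246 -1.915] F [ 0.5 -2.1  1. ] T [-0.25 -0.07 -0.1 ] w 0.372
tool units [-0.021  0.027  0.01 ]
```

View pics/wrist5.png

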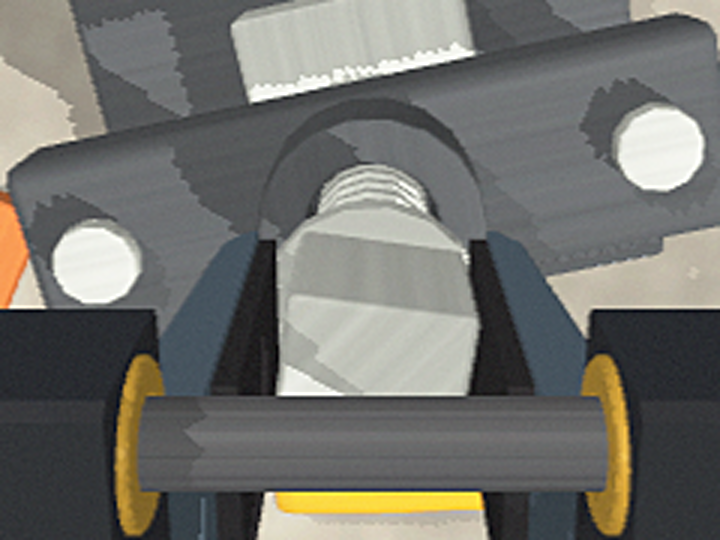

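The head lags the fingers by about 7° and has not dropped, with its turn at about 19°. Continuing in smaller steps.

Call:
servo_tool --pt "0 0 0" --pt "0 0 0" --pt "0 0 0" --pt "0 0 0" --pt "0 0 0" --pt "0 0 0" --yaw '[-0.5,-0.5,-0.5,-0.5,0,0]' --gripper '[0.37,0.37,0.37,0.37,0.37,0.37]'

```text
t: 8.03
eef_pos: [0.5884, 0.0257, 0.2041]
tool_rot: [0.0, -0.284, 0.959, -0.0]
force: [-0.6, -2.7, 1.3]
gripper_width: 0.369
```

```bash
python3 - <<'E'
from h import *
s,M=st(); delta([.5883,.0262,.204],s,M); snap('wrist','wrist6',(200,180,440,360),3)
E
```

```text
t 8.03 eef [0.5884 0.0257 0.2041] psi -147.04 tilt [ 0.0007 -0.0007] q [ 2.500e-02  3.470e-01  1.548e+00 -1.000e-03  1.245e+00 -2.121e+00] F [-0.6 -2.7  1.3] T [-0.41 -0.09 -0.05] w 0.369
tool units [-0.006  0.016  0.005]
```

View pics/wrist6.png

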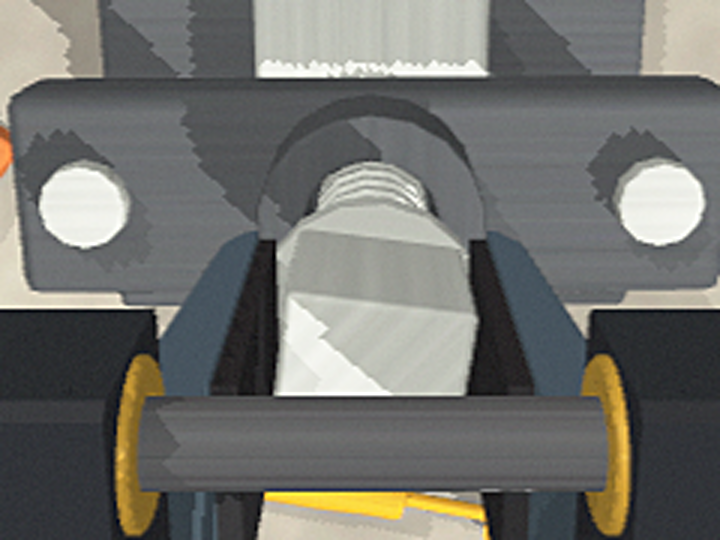

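The fingers are square to the press and the head is about 7° short, with no drop yet. Next steps are 3° each.

Call:
servo_tool --pt "0 0 0" --pt "0 0 0" --pt "0 0 0" --pt "0 0 0" --yaw '[-0.25,-0.25,0,0]' --gripper '[0.37,0.37,0.37,0.37]'

```text
t: 8.42
eef_pos: [0.5884, 0.0257, 0.2042]
tool_rot: [0.0, -0.309, 0.951, -0.001]
force: [0.9, -3.7, 1.5]
gripper_width: 0.372
```

```bash
python3 - <<'E'
from h import *
s,M=st(); snap('wrist','wrist7',(240,180,400,320),3)
E
```

```text
t 8.42 eef [0.5884 0.0257 0.2042] psi -144.0 tilt [ 0.0007 -0.0009] q [ 2.500e-02  3.470e-01  1.548e+00 -1.000e-03  1.245e+00 -2.174e+00] F [ 0.9 -3.7  1.5] T [-0.68 -0.19 -0.14] w 0.372
```

View pics/wrist7.png

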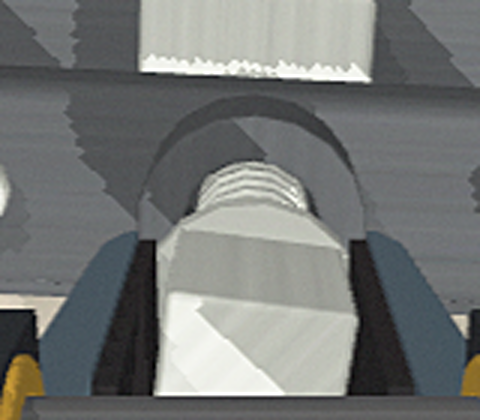

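Call:
servo_tool --pt "0 0 0" --pt "0 0 0" --pt "0 0 0" --pt "0 0 0" --yaw '[-0.25,-0.25,0,0]' --gripper '[0.37,0.37,0.37,0.37]'

```text
t: 8.8
eef_pos: [0.5881, 0.027, 0.2038]
tool_rot: [0.0, -0.334, 0.943, 0.001]
force: [0.7, -0.8, -0.0]
gripper_width: 0.369
```

```bash
python3 - <<'E'
from h import *
s,M=st(); snap('wrist','wrist8',(240,180,400,320),3)
E
```

```text
t 8.8 eef [0.5881 0.027  0.2038] psi -140.97 tilt [-0.0002  0.0016] q [ 2.500e-02  3.480e-01  1.549e+00  2.000e-03  1.245e+00 -2.227e+00] F [ 0.7 -0.8 -0. ] T [ 0.08 -0.18 -0.03] w 0.369
```

View pics/wrist8.png

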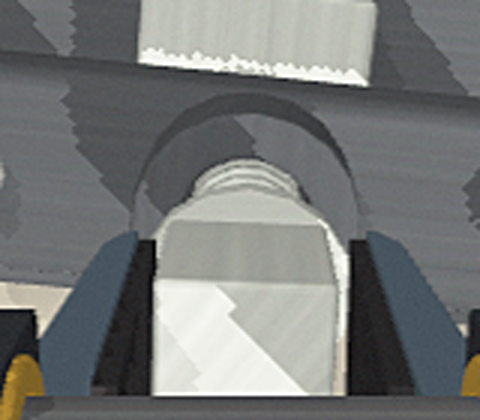

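It dropped: the head edge jumped about 22 crop pixels and fewer threads show. Against the crossbar edge, the head is at turn -0.06 rad, so I stop turning back. Now lowering a little and turning forward, still loose.

Call:
servo_tool --pt "0 0 0.12" --pt "0 0 0.11" --pt "0 0 0" --pt "0 0 0" --pt "0 0 0" --pt "0 0 0" --pt "0 0 0.01" --pt "0 0 0.01" --pt "0 0 0" --pt "0 0 0" --pt "0 0 0" --pt "0 0 0" --yaw '[0,0,0.3,0.5,0.5,0.5,0.5,0.5,0.5,0.5,0.3,0]' --gripper '[0.37,0.37,0.37,0.37,0.37,0.37,0.37,0.37,0.37,0.37,0.37,0.37]'

```text
t: 9.85
eef_pos: [0.5886, 0.0259, 0.1964]
tool_rot: [0.001, -0.126, 0.992, -0.0]
force: [2.0, -2.0, -0.2]
gripper_width: 0.373
```

```bash
python3 - <<'E'
from h import *
s,M=st(); delta([.5883,.0262,.197],s,M); snap('wrist','wrist9',(200,180,440,360),3)
E
```

```text
t 9.85 eef [0.5886 0.0259 0.1964] psi -165.54 tilt [ 0.0011 -0.0005] q [ 2.500e-02  3.530e-01  1.560e+00 -1.000e-03  1.228e+00 -1.798e+00] F [ 2.  -2.  -0.2] T [-0.04 -0.44  0.05] w 0.373
tool units [ 0.008  0.012 -0.019]
```

View pics/wrist9.png

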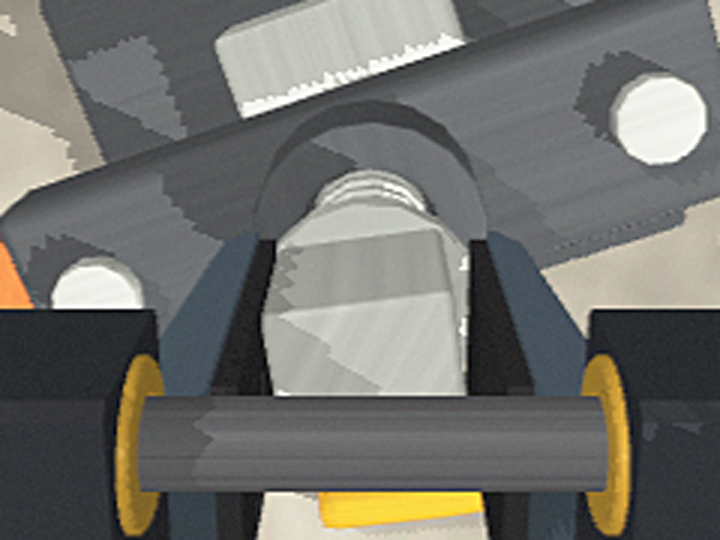

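It's turning forward correctly, with the head lagging about 7° the other way. Continuing the first stroke.

Call:
servo_tool --pt "0 0 0" --pt "0 0 0.01" --pt "0 0 0" --pt "0 0 0.01" --pt "0 0 0" --pt "0 0 0.01" --pt "0 0 0" --pt "0 0 0.01" --pt "0 0 0" --pt "0 0 0.01" --pt "0 0 0" --pt "0 0 0" --yaw '[0.5,0.8,0.8,0.8,0.8,0.8,0.8,0.8,0.8,0.8,0.8,0.8]' --gripper '[0.37,0.37,0.37,0.37,0.37,0.37,0.37,0.37,0.37,0.37,0.37,0.37]'

```text
t: 10.9
eef_pos: [0.5886, 0.0259, 0.1951]
tool_rot: [0.001, 0.354, 0.935, -0.0]
force: [1.2, -1.5, 0.2]
gripper_width: 0.367
```

Call:
servo_tool --pt "0 0 0" --pt "0 0 0.01" --pt "0 0 0" --pt "0 0 0.01" --pt "0 0 0" --pt "0 0 0.01" --pt "0 0 0" --pt "0 0 0.01" --pt "0 0 0" --pt "0 0 0.01" --pt "0 0 0" --pt "0 0 0" --yaw '[0.8,0.8,0.8,0.8,0.8,0.8,0.8,0.8,0.8,0.8,0.8,0.8]' --gripper '[0.37,0.37,0.37,0.37,0.37,0.37,0.37,0.37,0.37,0.37,0.37,0.37]'

```text
t: 11.9
eef_pos: [0.5887, 0.0257, 0.1938]
tool_rot: [0.001, 0.761, 0.649, 0.0]
force: [0.6, -1.9, 0.8]
gripper_width: 0.372
```

Call:
servo_tool --pt "0 0 0" --pt "0 0 0.01" --pt "0 0 0" --pt "0 0 0.01" --pt "0 0 0" --pt "0 0 0.01" --pt "0 0 0" --pt "0 0 0.01" --pt "0 0 0" --pt "0 0 0.01" --pt "0 0 0" --pt "0 0 0" --yaw '[0.8,0.8,0.8,0.8,0.8,0.8,0.8,0.8,0.8,0.5,0.5,0]' --gripper '[0.37,0.37,0.37,0.37,0.37,0.37,0.37,0.37,0.37,0.37,0.37,0.37]'

```text
t: 12.9
eef_pos: [0.5884, 0.0256, 0.1925]
tool_rot: [0.001, 0.962, 0.275, 0.0]
force: [0.9, -2.9, 1.9]
gripper_width: 0.371
```

```bash
python3 - <<'E'
from h import *
s,M=st(); delta([.5883,.0262,.193],s,M); snap('wrist','wrist10',(200,180,440,360),3)
E
```

```text
t 12.9 eef [0.5884 0.0256 0.1925] psi 31.88 tilt [ 0.001 -0.001] q [ 2.500e-02  3.550e-01  1.567e+00 -1.000e-03  1.219e+00  1.039e+00] F [ 0.9 -2.9  1.9] T [-0.42 -0.23 -0.  ] w 0.371
tool units [ 0.007 -0.02  -0.018]
```

View pics/wrist10.png

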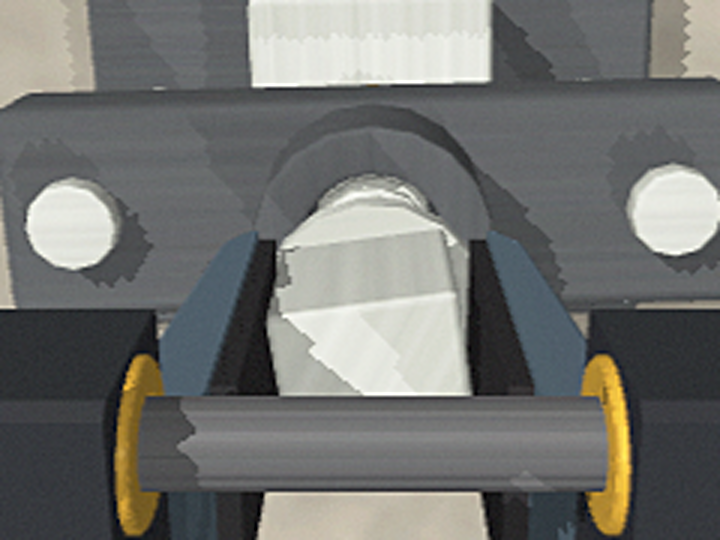

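The head is at about 174° (tool 31.9°, head lag 7°). Regripping a half turn back: align, open wide enough to clear the head's diagonal, turn back 180° in place.

Call:
servo_tool --pt "0 0 0" --pt "0 0 0" --pt "0 0 0" --pt "0 0 0" --pt "0 0 0" --pt "0 0 0" --pt "0 0 0" --pt "0 0 0" --yaw '[-0.5,-0.6,0,0,0,0,0,0]' --gripper '[0.37,0.37,0.65,0.65,0.65,0.65,0.65,0.65]'

```text
t: 13.62
eef_pos: [0.5881, 0.0262, 0.192]
tool_rot: [-0.0, 0.944, 0.33, -0.0]
force: [0.1, 0.7, 0.2]
gripper_width: 0.649
```

```bash
python3 - <<'E'
from h import *
s,M=st(); delta([.5883,.0262,.193],s,M); snap('wrist','wrist11',(200,180,440,360),3)
E
```

```text
t 13.62 eef [0.5881 0.0262 0.192 ] psi 38.48 tilt [-0.0001  0.    ] q [0.025 0.355 1.568 0.    1.219 0.924] F [0.1 0.7 0.2] T [-0.02 -0.06  0.03] w 0.649
tool units [ 0.005  0.002 -0.034]
```

View pics/wrist11.png

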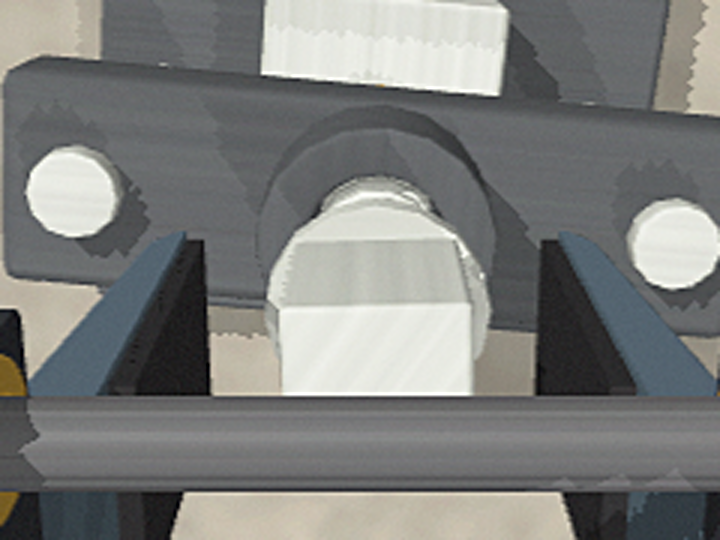

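The head stayed put, square to the fingers within about 1.5°. Turning the open gripper back 180°.

Call:
servo_tool --pt "0 0 0" --pt "0 0 0" --pt "0 0 0" --pt "0 0 0" --pt "0 0 0" --pt "0 0 0" --pt "0 0 0" --pt "0 0 0" --pt "0 0 0" --pt "0 0 0" --pt "0 0 0" --pt "0 0 0" --yaw '[-0.5,-1,-1,-1,-1,-1,-1,-1,-1,-1,-1,-1]' --gripper '[0.65,0.65,0.65,0.65,0.65,0.65,0.65,0.65,0.65,0.65,0.65,0.65]'

```text
t: 14.67
eef_pos: [0.5882, 0.0261, 0.192]
tool_rot: [0.0, 0.589, 0.808, -0.0]
force: [0.3, -0.3, 0.4]
gripper_width: 0.654
```

Call:
servo_tool --pt "0 0 0" --pt "0 0 0" --pt "0 0 0" --pt "0 0 0" --pt "0 0 0" --pt "0 0 0" --pt "0 0 0" --pt "0 0 0" --pt "0 0 0" --pt "0 0 0" --pt "0 0 0" --pt "0 0 0" --yaw '[-1,-1,-1,-1,-1,-1,-1,-1,-1,-1,-1,-1]' --gripper '[0.65,0.65,0.65,0.65,0.65,0.65,0.65,0.65,0.65,0.65,0.65,0.65]'

```text
t: 15.67
eef_pos: [0.5881, 0.0261, 0.1921]
tool_rot: [0.0, 0.002, 1.0, 0.0]
force: [0.4, -0.1, -0.5]
gripper_width: 0.648
```

Call:
servo_tool --pt "0 0 0" --pt "0 0 0" --pt "0 0 0" --pt "0 0 0" --pt "0 0 0" --pt "0 0 0" --pt "0 0 0" --pt "0 0 0" --pt "0 0 0" --yaw '[-1,-1,-1,-1,-1,-1,-0.6,0,0]' --gripper '[0.65,0.65,0.65,0.65,0.65,0.65,0.65,0.65,0.65]'

```text
t: 16.42
eef_pos: [0.5882, 0.0261, 0.192]
tool_rot: [0.0, -0.334, 0.943, -0.0]
force: [0.8, -0.5, 0.8]
gripper_width: 0.653
```

```bash
python3 - <<'E'
from h import *
s,M=st(); delta([.5883,.0262,.192],s,M); snap('wrist','wrist12',(200,180,440,360),3)
E
```

```text
t 16.42 eef [0.5882 0.0261 0.192 ] psi -141.02 tilt [ 0. -0.] q [ 0.025  0.355  1.568 -0.     1.219 -2.226] F [ 0.8 -0.5  0.8] T [ 0.17 -0.14  0.  ] w 0.653
tool units [-0.006 -0.     0.002]
```

View pics/wrist12.png

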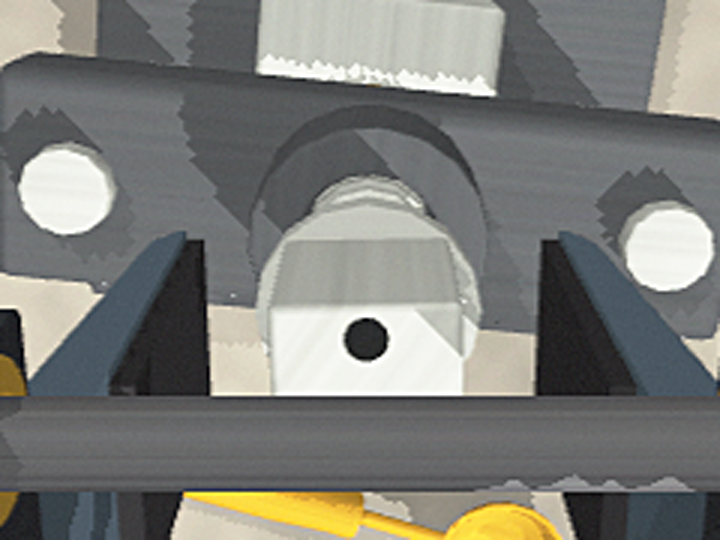

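The dot is visible and the head is square to the fingers. Setting the fingers loose again and turning the second half.

Call:
servo_tool --pt "0 0 0" --pt "0 0 0" --pt "0 0 0" --pt "0 0 0" --pt "0 0 0" --pt "0 0 0" --pt "0 0 0" --pt "0 0 0" --pt "0 0 0.01" --pt "0 0 0" --pt "0 0 0.01" --pt "0 0 0" --yaw '[0,0,0,0,0,0.4,0.6,0.8,0.8,0.8,0.8,0.8]' --gripper '[0.37,0.37,0.37,0.37,0.37,0.37,0.37,0.37,0.37,0.37,0.37,0.37]'

```text
t: 17.47
eef_pos: [0.589, 0.0255, 0.1917]
tool_rot: [0.001, -0.077, 0.997, -0.001]
force: [1.1, -1.7, -0.4]
gripper_width: 0.374
```

Call:
servo_tool --pt "0 0 0" --pt "0 0 0.01" --pt "0 0 0" --pt "0 0 0.01" --pt "0 0 0" --pt "0 0 0.01" --pt "0 0 0" --pt "0 0 0.01" --pt "0 0 0" --pt "0 0 0.01" --pt "0 0 0" --pt "0 0 0" --yaw '[0.8,0.8,0.8,0.8,0.8,0.8,0.8,0.8,0.8,0.8,0.8,0.8]' --gripper '[0.37,0.37,0.37,0.37,0.37,0.37,0.37,0.37,0.37,0.37,0.37,0.37]'

```text
t: 18.47
eef_pos: [0.5887, 0.0251, 0.1903]
tool_rot: [0.001, 0.413, 0.911, -0.001]
force: [0.6, -3.0, 0.8]
gripper_width: 0.374
```

Call:
servo_tool --pt "0 0 0" --pt "0 0 0.01" --pt "0 0 0" --pt "0 0 0.01" --pt "0 0 0" --pt "0 0 0.01" --pt "0 0 0" --pt "0 0 0.01" --pt "0 0 0" --pt "0 0 0.01" --pt "0 0 0" --pt "0 0 0" --yaw '[0.8,0.8,0.8,0.8,0.8,0.8,0.8,0.8,0.8,0.8,0.8,0]' --gripper '[0.37,0.37,0.37,0.37,0.37,0.37,0.37,0.37,0.37,0.37,0.37,0.37]'

```text
t: 19.47
eef_pos: [0.5885, 0.0256, 0.1889]
tool_rot: [0.001, 0.774, 0.633, 0.0]
force: [-0.5, -0.6, 0.2]
gripper_width: 0.372
```

```bash
python3 - <<'E'
from h import *
s,M=st(); delta([.5883,.0262,.189],s,M); snap('wrist','wrist13',(200,180,440,360),3)
E
```

```text
t 19.47 eef [0.5885 0.0256 0.1889] psi 78.6 tilt [ 0.0012 -0.0008] q [ 2.400e-02  3.570e-01  1.573e+00 -1.000e-03  1.210e+00  2.240e-01] F [-0.5 -0.6  0.2] T [-0.19 -0.23  0.04] w 0.372
tool units [ 0.018 -0.011 -0.004]
```

View pics/wrist13.png

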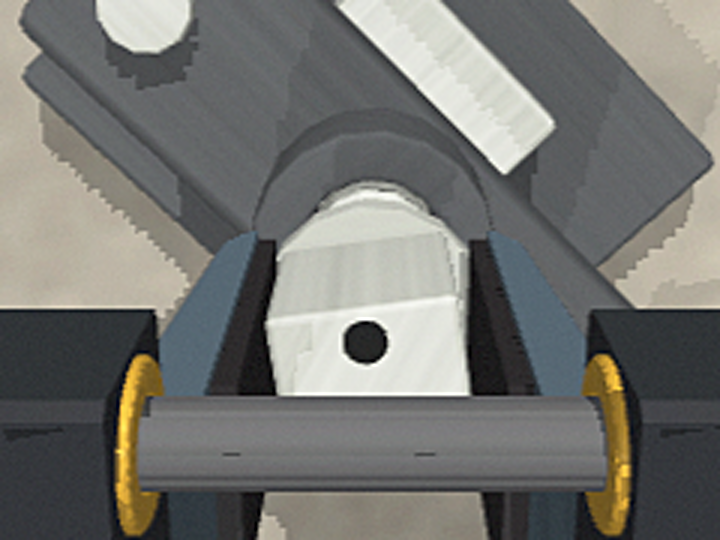

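Call:
servo_tool --pt "0 0 0" --pt "0 0 0.01" --pt "0 0 0" --pt "0 0 0.01" --pt "0 0 0" --pt "0 0 0.01" --pt "0 0 0" --pt "0 0 0" --pt "0 0 0" --pt "0 0 0" --pt "0 0 0" --pt "0 0 0" --yaw '[0.8,0.8,0.8,0.8,0.8,0.8,0.8,0.8,0.8,0.6,0.4,0]' --gripper '[0.37,0.37,0.37,0.37,0.37,0.37,0.37,0.37,0.37,0.37,0.37,0.37]'

```text
t: 20.52
eef_pos: [0.5885, 0.0259, 0.1876]
tool_rot: [0.0, 0.967, 0.255, 0.0]
force: [1.1, -1.6, 0.1]
gripper_width: 0.369
```

```bash
python3 - <<'E'
from h import *
s,M=st(); delta([.5883,.0262,.188],s,M); snap('wrist','wrist14',(200,180,440,360),3)
E
```

```text
t 20.52 eef [0.5885 0.0259 0.1876] psi 29.57 tilt [ 0.0009 -0.0005] q [ 2.500e-02  3.590e-01  1.574e+00 -1.000e-03  1.208e+00  1.080e+00] F [ 1.1 -1.6  0.1] T [-0.27 -0.19  0.05] w 0.369
tool units [-0.002 -0.013 -0.013]
```

View pics/wrist14.png

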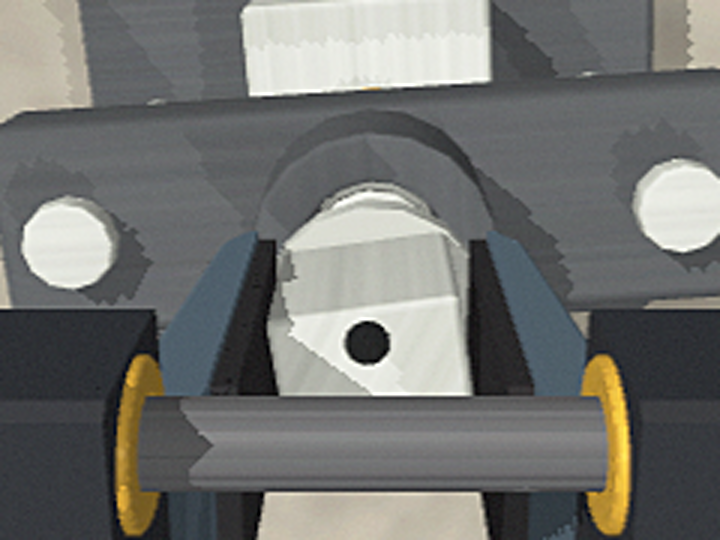

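The head is about 4° short of square to the press (edge slope 8° against the bar's 3.5°). I'll nudge forward 2.5°, align the fingers with the head, then close.

Call:
servo_tool --pt "0 0 0" --pt "0 0 0" --pt "0 0 0" --pt "0 0 0" --pt "0 0 0" --pt "0 0 0" --yaw '[0.25,0.2,0,-0.6,-0.7,0]' --gripper '[0.37,0.37,0.37,0.37,0.37,0.37]'

```text
t: 21.07
eef_pos: [0.5877, 0.0264, 0.1872]
tool_rot: [-0.001, 0.954, 0.298, -0.0]
force: [-0.1, 0.4, 0.9]
gripper_width: 0.373
```

```bash
python3 - <<'E'
from h import *
s,M=st(); delta([.5883,.0262,.188],s,M); snap('wrist','wrist15',(200,180,440,360),3)
E
```

```text
t 21.07 eef [0.5877 0.0264 0.1872] psi 34.72 tilt [-0.0012  0.0007] q [2.500e-02 3.590e-01 1.575e+00 1.000e-03 1.209e+00 9.900e-01] F [-0.1  0.4  0.9] T [-0.02  0.04  0.02] w 0.373
tool units [ 0.012  0.018 -0.026]
```

View pics/wrist15.png

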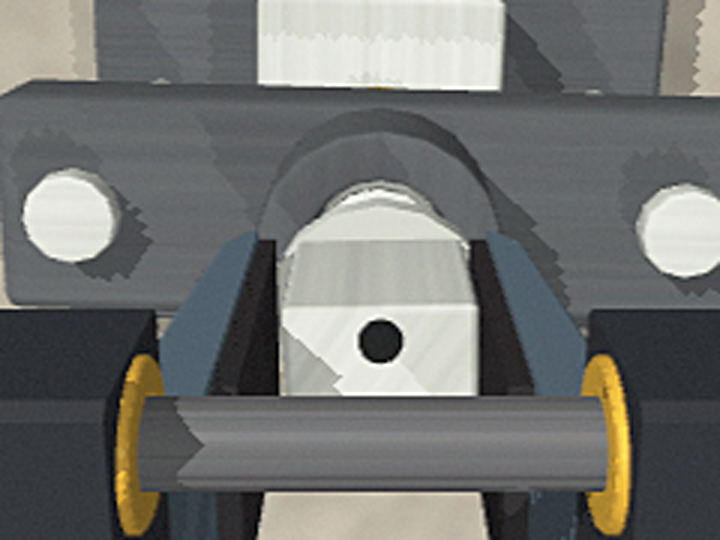

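The head is aligned with the fingers and about 1.5° short of square, at a turn of about 6.26. Centring by about 0.7 mm and squeezing.

Call:
servo_tool --pt "0 0.025 0" --pt "0 0 0" --pt "0 0 0" --pt "0 0 0" --pt "0 0 0" --pt "0 0 0" --pt "0 0 0" --pt "0 0 0" --pt "0 0 0" --pt "0 0 0" --yaw '[0,0,0,0,0,0,0,0,0,0]' --gripper '[0.37,0.2,0.2,0.2,0.2,0.2,0.2,0.2,0.2,0.2]'

```text
t: 21.95
eef_pos: [0.5887, 0.0254, 0.1874]
tool_rot: [0.0, 0.955, 0.297, 0.0]
force: [1.6, -0.6, -2.3]
gripper_width: 0.327
```

```bash
python3 - <<'E'
from h import *
s,M=st(); print(s['qvel'].round(3)); snap('wrist','wrist16',(200,180,440,360),3); snap('scene','scene16',(240,140,400,260),5); snap('top','top16')
E
```

```text
t 21.95 eef [0.5887 0.0254 0.1874] psi 34.58 tilt [ 0.0002 -0.0001] q [ 0.024  0.359  1.574 -0.     1.209  0.991] F [ 1.6 -0.6 -2.3] T [-0.02 -0.35 -0.04] w 0.327
[-0.001  0.001  0.001 -0.001  0.001 -0.001]
```

View pics/wrist16.png

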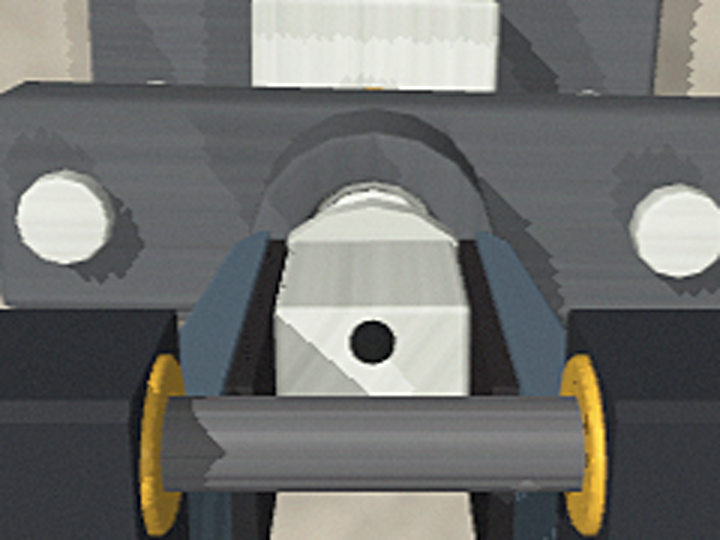

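View pics/scene16_full.png

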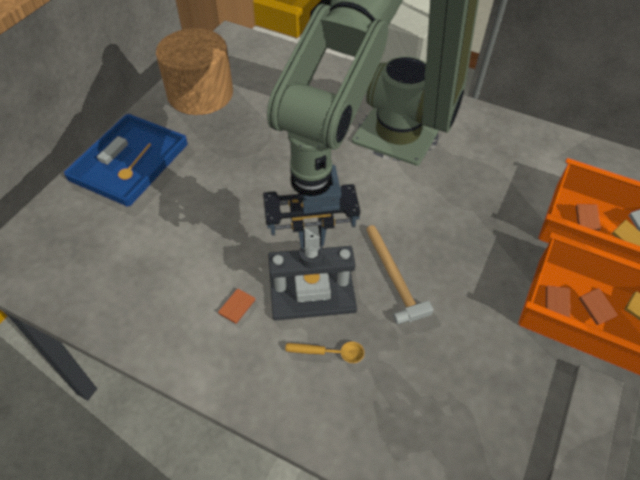

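It's gripped at 29.8 mm and at rest. Last check is the depth, from the head's top front edge in the wrist image compared with the picture before the drop.

```bash
python3 - <<'E'
from h import *
from scipy.optimize import brentq
ax=np.array([.5885,.0259])
for fn,v,psi in [('wrist4',180+303/3,159.3),('wrist8',180+282/3,217.0),('wrist12',180+305/3,220),('wrist16',180+306/3,34.6)]:
    a=np.radians(psi);e=ax+.015*np.array([np.cos(a),np.sin(a)])
    for sg in(1,):
        z=brentq(lambda z:proj(fn,[*e,z])[1]-v,.15,.26); print(fn,round(z,4),'depth',round(.232-z,4))
E
```

```text
wrist4 0.2296 depth 0.0024
wrist8 0.2225 depth 0.0095
wrist12 0.2187 depth 0.0133
wrist16 0.2152 depth 0.0168
```

View pics/top16.png

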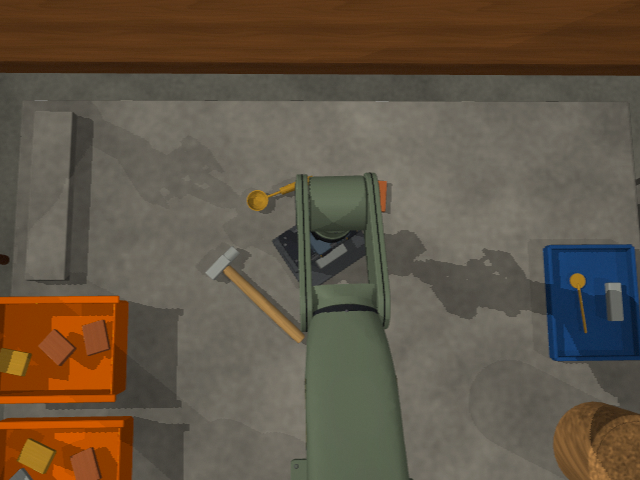

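Allowing for a steady offset of about 1.2 mm, the depths are about 1.2, 8.3, 12.1 and 15.6 mm, as expected for one turn. The hammer, spoon and blank haven't moved. Handing in.

```bash
python3 -c "
from h import *
st(); print(r.hand_in()); st()"
```

```text
t 22.1 eef [0.5887 0.0254 0.1874] psi 34.59 tilt [ 0.0001 -0.0001] q [ 0.024  0.359  1.574 -0.     1.209  0.991] F [ 2.2  0.4 -2. ] T [ 0.03 -0.39 -0.07] w 0.327
the job is handed in; nothing more can be done
None
the job is handed in; nothing more can be done
```

The thread is started and the job is handed in, at 22 s of the 72 s allowed. I turned the screw back with the fingers set loose until it dropped, at about -0.06 rad by the picture, and stopped turning back there. I then turned it forward one full turn in two strokes, with one half-turn regrip, lowering the gripper as it sank.

- **Final hold:** the head is gripped (opening 29.8 mm on the 30 mm head) and at rest.
- **Turn:** the final screw_turn measured about 6.26 rad, which is 359° ± 2° forward of the turn-0 mark. Measured from the drop itself it is about 362°.
- **Depth:** the wrist picture read 16.8 mm. The same method read 1.2 mm too deep before the drop, so the true depth is about 15.6 mm, within the expected 15 to 16 mm.
- **Other things:** in the last pictures the hammer, spoon and copper blank lie where they were. Every force I read at the wrist was under 5 N.

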